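# Set the focus and hold the sample jar before the desk camera

### The job

First turn the focus knob until its white pointer line points at the long index mark on the focus box, and let go of it. Then take hold of the jar with the tall round post on its lid and, without lifting it out of its pocket, swing the spring-loaded turntable round until that jar stands squarely in front of the desk camera's lens. The turntable springs back when released, so finish while still gripping that jar, keeping it still there for the picture; do not knock over the other jars or push the other desk things about.

Things in the scene. Friction and masses are not known exactly. Their poses are not given: they have to be found in the camera images.
- focus_knob (a joint): Angle of the focus knob (rad), 0 to 3.0, growing as it turns clockwise seen from above. At 0 the pointer points along -x of the focus box; at 1.57 it points along the box's +y, at the index mark. Stays where it is left (friction torque about 0.03 N m).
- focus_knob_grip (a point): On the knob's vertical axis at the height to grip, 82 mm above the desk when the box stands on it. The knob is a 44 mm disc with an upright bar across it to grip: 42 mm long along this frame's x, 14 mm wide along its y, from 23 mm below to 7 mm above this point. The white pointer line (19 x 6 mm) is on top of the bar on its -x half; the frame turns with the knob, so -x is the pointer's direction.
- index_mark (a point): The long black index mark (13 x 6 mm) painted on the top of the white focus box (100 x 100 x 45 mm, fixed to the desk), 42.5 mm from the knob's axis along the box's +y; the other marks there are small dots. Its axes are the box's.
- rig: Picture rig fixed to the desk: round foot with a wooden turntable, and a black desk camera beyond its edge. Origin on the turntable's axis at desk height, z up, x from that axis towards the camera; the lens axis lies above this x axis. A jar stands squarely in front of the lens when its centre is on this x axis, 95 mm from the origin. Camera: 166 to 243 mm along x, 95 mm wide, top 119 mm high.
- lens (a point): Centre of the front glass of the camera's lens, 165 mm from the turntable's axis and 72 mm above the desk. Axes as the rig's; the lens looks along -x, at the turntable.
- turntable (a joint): Turntable angle (rad), counterclockwise from above, -1.9 to 1.9, 0 at rest. A spring returns it to 0 when let go: 0.10 N m per rad, 1 to 2 N at a jar. Wooden disc, 260 mm diameter, top 23 mm above the desk. Six pockets 95 mm from its axis, at rest 30, 90 and 150 degrees either side of the rig's x; rims 14 mm high, 2.5 mm play. Jars fill the four nearest the camera in any order.
- jar_post: Aluminium jar, body 50 mm diameter, aluminium lid 52 mm diameter, lid top 80 mm above its underside, 200 g or so; loose in a turntable pocket. Origin: centre of its underside; z up its axis. The one to use: its lid carries an upright black round post, 20 mm diameter and 28 mm tall, on its axis (top 108 mm above the underside), good to grip from above.
- jar_flat: Aluminium jar, body 50 mm diameter, aluminium lid 52 mm diameter, lid top 80 mm above its underside, 200 g or so; loose in a turntable pocket. Origin: centre of its underside; z up its axis. Plain flat lid; not to be used.
- jar_dome: Aluminium jar, body 50 mm diameter, aluminium lid 52 mm diameter, lid top 80 mm above its underside, 200 g or so; loose in a turntable pocket. Origin: centre of its underside; z up its axis. Low black dome on the lid, 13 mm high; not to be used.
- jar_bar: Aluminium jar, body 50 mm diameter, aluminium lid 52 mm diameter, lid top 80 mm above its underside, 200 g or so; loose in a turntable pocket. Origin: centre of its underside; z up its axis. Flat black bar on the lid, 46 x 10 x 12 mm; not to be used.
- stapler: Stapler 140 x 34 x 41 mm, loose bystander between focus box and rig, origin under its centre, length along x.
- mug: White mug, 80 mm diameter, 92 mm high, handle at +y; bystander, origin under its centre.
- pen_pot: Dark pen pot, 76 mm diameter, 100 mm high with pens to about 155 mm; bystander, origin under its centre.
- tape_dispenser: Black tape dispenser 130 x 55 x 82 mm; bystander, origin under its centre.
- note_block: White note block 76 x 76 x 40 mm; bystander, origin under its centre.
- sweet_bowl: Wooden bowl of sweets, 210 mm diameter, 50 mm high; bystander, origin under its centre.
Not all that is in view belongs to the job. What is shaped like the jar_post but blue or orange is not meant.

How it is judged:
On the way, in this order (a step that is already met when the one before it is completed fails the run):
1. the focus knob is set to the index mark (value of joint focus_knob between 1.4208 and 1.7208 rad), for 0.3 s.
2. the jar with the post, gripped, stands in its pocket in front of the lens (all of step 1 and y of jar_post in the frame of rig between -0.012 and 0.012 m and x of jar_post in the frame of rig between 0.08 and 0.11 m and z of jar_post in the frame of rig between 0.018 and 0.028 m and angle between jar_post's own z axis and vertical below 0.12 rad and contact force between the fingers and jar_post above 1 N), for 0.3 s.
At the end, for the whole second after the job is handed in: Knob within 0.15 rad of the mark; post jar gripped (over 1 N), still, upright within 0.12 rad, seated within 5 mm of the disc, its centre within 12 mm of the lens axis and 80 to 110 mm from the turntable axis on the lens side; turntable still; other jars seated within 6 mm and upright (all of step 2 and linear speed of jar_post below 0.02 m/s and velocity of joint turntable between -0.1 and 0.1 rad/s and angle between each of jar_flat, jar_dome, jar_bar's own z axis and vertical below 0.15 rad and z of jar_flat in the frame of rig between 0.017 and 0.029 m and z of jar_dome in the frame of rig between 0.017 and 0.029 m and z of jar_bar in the frame of rig between 0.017 and 0.029 m); the arm keeps its last pose, push and grip.
It fails at once if the post jar is lifted out of its pocket (z of jar_post in the frame of rig above 0.037 m).
It fails at once if a jar is knocked over or taken out (angle between any of jar_post, jar_flat, jar_dome, jar_bar's own z axis and vertical above 0.5 rad or z of any of jar_flat, jar_dome, jar_bar in the frame of rig above 0.045 m).
It fails at once if a bystander is pushed more than 40 mm (distance of any of stapler, mug, pen_pot, tape_dispenser, note_block, sweet_bowl from where it was at the start of the episode above 0.04 m).
It also fails if it takes over 58 s, if anything falls off the work surface, if the arm or the gripper's body presses on something with over 40 N, if the wrist force passes 120 N, or if a joint passes its speed limit or range.

### The arm

A 7-joint arm with a two-finger parallel gripper is mounted at the origin on the work surface. World frame = base frame: x ahead of the robot, y to its left, z up, the work surface at z = 0. Lengths are in m, angles in rad, forces in N, time in s.
With the tool pointing down it reaches from about 0.425 to 0.925 m from the base axis. Payload 6.8 kg.
Tool frame: the origin (TCP) lies between the finger pads; the fingertips stand ctrl.tips_ahead ahead of it and the grasp point (between the pads) lies 8 mm behind it (ctrl.tips_ahead is the distance from the TCP to the fingertips, in m); z points along the fingers, y is the line along which they close (so a half turn about z gives the same grasp; the last joint's range is limited). The gripper opens to 88 mm and grips with 3 to 60 N. Pads are 20 mm wide; open, the fingers measure 115 mm over their backs; the gripper's body (75 mm by 178 mm) begins 61 mm behind the grasp point.
Start: joints at [1.13, 0.477, 0.022, 1.555, -0.011, 1.109, -0.083], TCP at [0.221, -0.638, 0.234] pointing down, gripper open.
Joint ranges: [-2.96, 2.96], [-0.34, 2.1], [-1.41, 1.46], [0.24, 2.44], [-1.37, 4.51], [0.17, 1.92], [-2.96, 2.96]. Speed limits (rad/s): [2.39, 2.39, 3.14, 3.14, 3.14, 3.14, 3.14].

### API

Orientations are given as a rotation vector (axis times angle).
In Python, from plant import monitor, eyes, ticket, ctrl gives the robot as it stands.
- The arm moves only by the tool move_arm, never from a script. Its argument "targets" is a list of rows, each an object with "offset": the shift along the tool's x, y, z in mm, a list of three; "angular": the turn, a rotation vector about the tool's x, y, z in degrees, a list of three. A call has 1 to 10 rows; each row is the pose to reach, as a shift and turn from the pose commanded when the call began, along the tool's axes at that moment; what a row does not reach only later rows make up. A row lasts 1/12 s, in which the tool goes at most 41.7 mm and 7.16 degrees, less where a joint would pass 70% of its speed; a pose out of reach is approached as far as the arm can. A call with a gripper value outside its range is refused whole. "grip" is the opening, from 0 (shut) to 1 (fully open), set as the call begins (left out, the last holds). The fingers move at their own pace and stop on an object; "force" is the grip in N (left out, the last holds). Time passes only in rows, so rows that repeat a pose let the fingers close. It gives the time, the measured TCP pose, the force, the opening and the grip force at its end, in the units of the state.
- monitor.get_state(): the state, without advancing time (a new reading comes with each control period).
- eyes.get_image(name): name is "scene" or "top"; returns the picture (420x560x3 uint8, red, green, blue); there is no depth.
- eyes.camera_model(name): a dict with "intrinsics" (3x3 intrinsics, pixels), "R" (3x3) and "t" (3): a world point X has camera coordinates R X + t. Camera axes: x right, y down, z forward; pixel columns grow to the right and rows downward; lengths in m; the calibration is good to about 2 mm. A picture is of the moment at which its call begins. camera_model takes no time and is no camera call.
- ticket.job_done(): hands the job in; it is judged then, once.
Trained networks look in the newest picture that a camera, given by its name, has taken for a name from the list of things; names that differ only in an ending like _2 or _b are one class to them, and where a whole thing is asked for, a point or a joint stands for the part that bears it (a point fixed in the world has none). Each returns a list of dicts, best first, with "confidence" (0 to 1); they miss things now and then, are a little off and sometimes report something else, mostly with a low value. They report only what shows in the picture. A call takes as long as a camera call. They do not tell look-alikes from the thing itself.
- eyes.find_in(camera, label): "location" ([column, row] in pixels, amid what is visible of it).
The state is a dict: "t": time; "joints": joint angles; "joint_vel": joint speeds; "joint_torque": joint torques, N m; "tool_pos": TCP position; "tcp_rot": TCP orientation; "ft_force": force on the tool from outside, world axes, zero at the start; "torque": the same for the moment, N m; "finger_gap": opening from 0.0 (shut) to 1.0 (fully open); "finger_force": force on a finger pad.
Only numpy, scipy, OpenCV 4.12 (cv2) and the standard library are available. Lean on these libraries where they do the work, as an engineer would, in place of code of your own. Each camera call takes 0.05 s, during which the arm holds its last target. There are 200 camera calls.

## Working session

There is one attempt and no reset: what is moved stays moved. The work goes in short steps, Python scripts to look and compute and a tool call to move; the robot and the scene stay as the last step left them, time stands still between calls to the robot, and variables do not carry over. Pictures are saved under pics/ and viewed, at most 10 in all, crops included, and the job is handed in when it is done.

Besides the shell and the picture viewer there is one more tool, called after "Request:" in YAML: its name, and indented under it one key for each argument. move_arm: Moves the arm, as the interface text tells. Its arguments: {"type":"object","properties":{"targets":{"type":"array"},"grip":{"type":"number"},"force":{"type":"number"}},"required":["targets"]}

```bash
mkdir -p pics
cat > h.py <<'E'
import numpy as np, cv2
from scipy.spatial.transform import Rotation as Ro
from plant import monitor, eyes, ticket, ctrl
def snap(n,f):
    im=eyes.get_image(n); cv2.imwrite('pics/'+f,cv2.cvtColor(im,cv2.COLOR_RGB2BGR)); return im
def w(n,px,z):
    c=eyes.camera_model(n);K,R,t=map(np.array,(c['intrinsics'],c['R'],c['t']))
    d=R.T@np.linalg.inv(K)@np.array([px[0],px[1],1.]);o=-R.T@t
    return (o+d*(z-o[2])/d[2]).round(4)
def px(n,X):
    c=eyes.camera_model(n);K,R,t=map(np.array,(c['intrinsics'],c['R'],c['t']))
    p=K@(R@np.array(X)+t);return (p[:2]/p[2]).round(1)
E
python3 - <<'E'
from h import *
a=snap('top','t0.png');b=snap('scene','s0.png')
s=monitor.get_state();print(s['t'],s['tool_pos'],s['tcp_rot'],ctrl.tips_ahead)
for n,z in [('focus_knob_grip',.089),('index_mark',.045),('rig',.023),('lens',.072),('jar_post',.1),('jar_flat',.1),('jar_dome',.1),('jar_bar',.1),('stapler',.03)]:
    for c in ('top','scene'):
        r=eyes.find_in(c,n)
        print(n,c,[(np.round(q['location'],1),round(q['confidence'],2),w(c,q['location'],z)) for q in r[:3]])
for c in('top','scene'):
    m=eyes.camera_model(c);print(c,-np.array(m['R']).T@m['t'])
E
```

```text
0.1 [ 0.22032331 -0.63749723  0.2327882 ] [-3.09667719e+00 -5.20094051e-01  6.35135401e-04] 0.011
focus_knob_grip top [(array([421. , 228.2]), 0.7, array([ 0.4942, -0.2789,  0.089 ]))]
focus_knob_grip scene [(array([254.9, 128.4]), 0.71, array([ 0.5079, -0.2713,  0.089 ])), (array([257.6, 139. ]), 0.69, array([ 0.5204, -0.2279,  0.089 ]))]
index_mark top [(array([422.1, 232.8]), 0.76, array([ 0.4877, -0.2944,  0.045 ])), (array([234. , 201.2]), 0.66, array([0.6211, 0.1622, 0.045 ]))]
index_mark scene [(array([258.4, 139. ]), 0.94, array([ 0.4994, -0.2693,  0.045 ])), (array([297.5, 253.9]), 0.23, array([0.5937, 0.1445, 0.045 ]))]
rig top [(array([251.8, 236.6]), 0.64, array([0.5298, 0.1279, 0.023 ]))]
rig scene []
lens top [(array([253.6, 236.8]), 0.84, array([0.5218, 0.1212, 0.072 ]))]
lens scene [(array([311.8, 249.5]), 0.67, array([0.566 , 0.1652, 0.072 ]))]
jar_post top [(array([290. , 238.3]), 0.92, array([0.5045, 0.0354, 0.1   ])), (array([119.9, 223. ]), 0.67, array([0.5866, 0.4307, 0.1   ])), (array([372.6, 197.1]), 0.63, array([ 0.5805, -0.1732,  0.1   ]))]
jar_post scene [(
[... 272 characters left out ...]
ar_flat scene [(array([282.6, 227.7]), 0.97, array([0.6079, 0.0921, 0.1   ]))]
jar_dome top [(array([212.5, 236.2]), 0.83, array([0.5303, 0.2159, 0.1   ]))]
jar_dome scene [(array([334.4, 260.1]), 0.76, array([0.5448, 0.2319, 0.1   ]))]
jar_bar top [(array([235.6, 201.7]), 0.86, array([0.6068, 0.1541, 0.1   ]))]
jar_bar scene [(array([296.4, 251.7]), 0.9, array([0.6119, 0.1699, 0.1   ]))]
stapler top [(array([339.1, 209.5]), 0.76, array([ 0.5725, -0.1001,  0.03  ])), (array([425.7, 226.7]), 0.17, array([ 0.5036, -0.3113,  0.03  ]))]
stapler scene [(array([261.4, 194.6]), 0.77, array([ 0.5822, -0.0822,  0.03  ]))]
top [0.37003901 0.07415902 1.13554761]
scene [0.9650161  0.77458059 1.12518985]
```

View pics/t0.png

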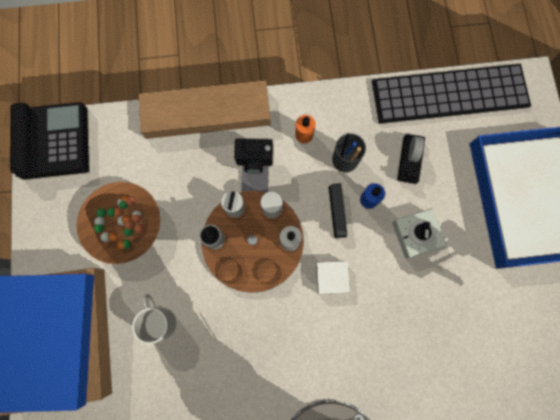

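View pics/s0.png

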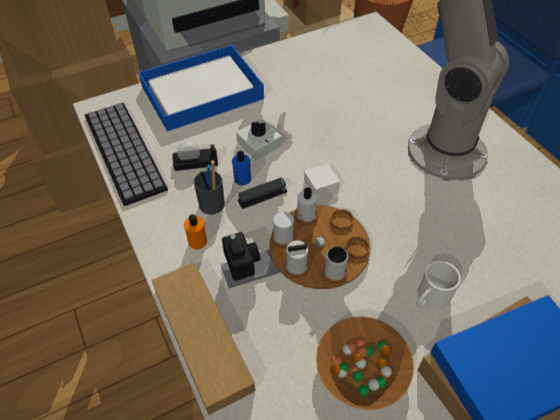

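The top view shows the rig hub at (252,240) with the post jar at (290,238), flat jar at (272,206), bar jar at (234,203), dome jar at (211,237), the desk camera at (254,152) and the knob at (423,232). The blue and orange look-alikes are at (373,195) and (305,128). The scene view agrees. I'll zoom in on the knob and rig.

Run:
```python
from h import *
t=cv2.imread('pics/t0.png');s=cv2.imread('pics/s0.png')
r=lambda im,x,y,n,k:cv2.resize(im[y:y+n,x:x+n],(k,k),interpolation=cv2.INTER_CUBIC)
cv2.imwrite('pics/c0.png',np.hstack([r(t,391,200,60,400),r(s,228,105,60,400)]))
cv2.imwrite('pics/c1.png',np.hstack([r(t,190,130,130,520)]))
```

```text
(no output)
```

View pics/c0.png

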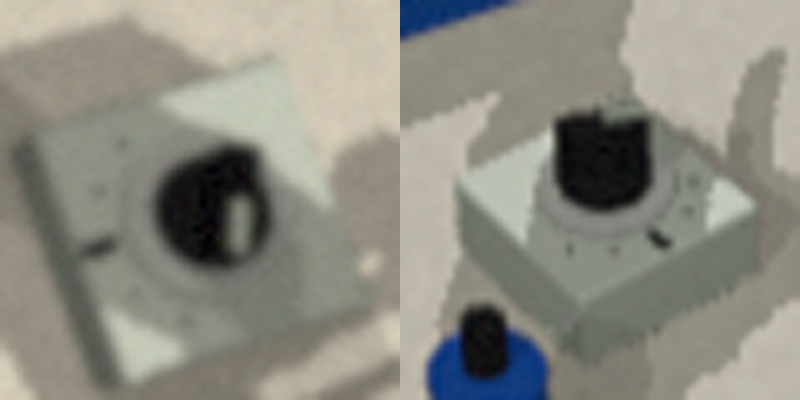

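View pics/c1.png

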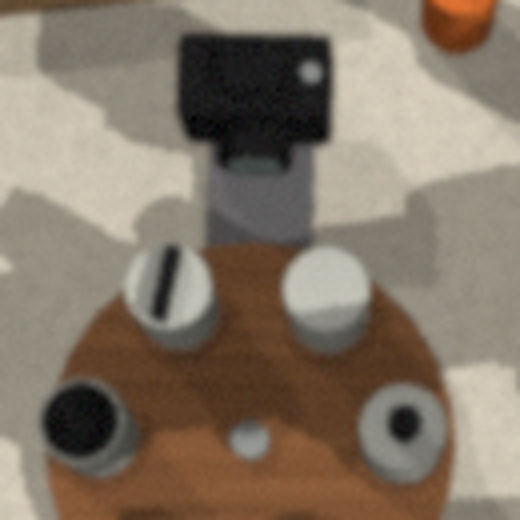

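The index mark is at full-image (405.7,237.1) in the top view, and the pointer line is at about (426.7,233.3), on the far side of the knob. The post jar is at the rig's -90° pocket. Its post top is at about (291,235.5).

Run:
```python
from h import *
from scipy.optimize import least_squares
T=lambda x,y:(391+x/6.667,200+y/6.667)
C=[w('top',T(*p),.045)[:2] for p in[(278,60),(365,295),(118,382),(33,137)]]
S=lambda x,y:(228+x/6.667,105+y/6.667)
C2=[w('scene',S(*p),.045)[:2] for p in[(755,205),(580,302),(458,182)]] if 0 else [w('scene',(228+(x-400)/6.667,105+y/6.667),.045)[:2] for x,y in[(755,205),(580,302),(458,182)]]
c=np.mean(C,0);print('box',np.round(C,3).tolist(),c,'sides',[np.linalg.norm(C[i]-C[i-1]).round(3) for i in range(4)]);print('scene corners',np.round(C2,3).tolist(),'centre',(C2[0]+C2[2])/2)
im=w('top',T(98,247),.045)[:2];im2=w('scene',(228+258/6.667,105+240/6.667),.045)[:2]
p=w('top',T(238,222),.089)[:2];p2=w('scene',(228+223/6.667,105+112/6.667),.089)[:2]
print('mark',im,im2,im-c,'pointer',p,p2,p-c)
a=lambda v:np.degrees(np.arctan2(v[1],v[0]));print('ang mark',a(im-c),'ptr',a(p-c),a(p2-c), 'edge',a(C[2]-C[1]),a(C[3]-C[0]))
R=lambda x,y:(190+x/4,130+y/4)
obs=[(R(327,290),.103,-30),(R(168,289),.103,30),(R(78,422),.114,90),(R(404,422),.131,-90)]
W=[w('top',q,z)[:2] for q,z,_ in obs]
def f(v):return np.concatenate([v[:2]+.095*np.array([np.cos(v[2]+np.radians(d)),np.sin(v[2]+np.radians(d))])-x for x,(_,_,d) in zip(W,obs)])
r=least_squares(f,[.53,.12,.3]);v=r.x;print('rig',v.round(4),np.degrees(v[2]),'res mm',(r.fun*1e3).round(1))
print('jars',np.round(W,4).tolist(),'hub',w('top',R(250,440),.03),'lens',w('top',R(255,160),.08),'ang hub-lens',a((w('top',R(255,88),.119)-w('top',R(250,440),.03))[:2]))
print('target',v[:2]+.095*np.array([np.cos(v[2]),np.sin(v[2])]))
print('post scene', w('scene',eyes.find_in('scene','jar_post')[1]['location'],.08), 'px pred', px('scene',[*W[3],.131]),px('scene',[*W[3],.103]))
print('toolR\n',Ro.from_rotvec(monitor.get_state()['tcp_rot']).as_matrix().round(3))
```

```text
box [[0.544, -0.332], [0.453, -0.347], [0.432, -0.251], [0.526, -0.235]] [ 0.48855 -0.2912 ] sides [np.float64(0.099), np.float64(0.093), np.float64(0.099), np.float64(0.095)]
scene corners [[0.433, -0.25], [0.529, -0.231], [0.544, -0.326]] centre [ 0.4886  -0.28795]
mark [ 0.4819 -0.252 ] [ 0.4814 -0.2503] [-0.00665  0.0392 ] pointer [ 0.4805 -0.2902] [ 0.4785 -0.288 ] [-0.00805  0.001  ]
ang mark 99.62815612848678 ptr 172.91878775534136 162.33811073310721 edge 102.43457131466398 100.81965219826023
rig [ 0.5185  0.1266 -0.1294] -7.412437014616221 res mm [-0.4  0.4  0.5  0.6  0.2  0.1 -0.4 -1.1]
jars [[0.5943, 0.0685], [0.6057, 0.1625], [0.5305, 0.2207], [0.5066, 0.0335]] hub [0.52   0.1267 0.03  ] lens [0.6861 0.1035 0.08  ] ang hub-lens -8.226722464108176
target [0.61268866 0.11435099]
post scene [0.5144 0.0363 0.08  ] px pred [307.4 188.8] [307. 196.]
toolR
 [[ 0.945  0.327  0.   ]
 [ 0.327 -0.945 -0.   ]
 [ 0.     0.    -1.   ]]
```

Request:
move_arm:
  targets:
    - {"offset":[36,-24,0],"angular":[0,0,-7]}
    - {"offset":[73,-48,0],"angular":[0,0,-14]}
    - {"offset":[110,-72,0],"angular":[0,0,-21]}
    - {"offset":[147,-96,0],"angular":[0,0,-28]}
    - {"offset":[183,-120,0],"angular":[0,0,-35]}
    - {"offset":[220,-144,0],"angular":[0,0,-42]}
    - {"offset":[257,-168,0],"angular":[0,0,-49]}
    - {"offset":[294,-192,0],"angular":[0,0,-56]}
    - {"offset":[330,-216,0],"angular":[0,0,-63]}
    - {"offset":[367,-240,0],"angular":[0,0,-70]}
  grip: 1
  force: 20

```text
t: 1.88
tool_pos: [0.4765, -0.3069, 0.2341]
tcp_rot: [2.233, 2.209, -0.0]
ft_force: [-0.3, 0.3, -0.1]
finger_gap: 0.996
finger_force: 0.0
```

```bash
cat >> h.py <<'E'
def plan(goal,yaw=None):
    s=monitor.get_state();R=Ro.from_rotvec(s['tcp_rot']).as_matrix();p=np.array(s['tool_pos'])
    y=np.degrees(np.arctan2(R[1,1],R[0,1]))
    print('t',round(s['t'],2),'pos',p.round(4),'yaw y',y.round(1),'j',np.round(s['joints'],2),'tool z',R[:,2].round(3),'gap',s['finger_gap'],s['finger_force'])
    print('offset',(R.T@(np.array(goal)-p)*1e3).round(1), 'turn z', None if yaw is None else round(-((yaw-y+180)%360-180),1))
E
python3 - <<'E'
from h import *
t=cv2.cvtColor(cv2.imread('pics/t0.png'),cv2.COLOR_BGR2GRAY)[200:260,391:451]
print(t[25:42,22:44])
T=lambda x,y:(391+x/6.667,200+y/6.667)
a=w('top',T(240,195),.089);b=w('top',T(237,252),.089);d=(b-a);print('ptr line ang',np.degrees(np.arctan2(d[1],d[0])),np.linalg.norm(d))
a,b=[w('scene',(228+x/6.667,105+y/6.667),.089) for x,y in[(205,117),(245,104)]];d=b-a;print(np.degrees(np.arctan2(d[1],d[0])),np.linalg.norm(d))
plan([.489,-.291,.12],80)
E
```

```text
[[133 129 112  89  61  44  28  25  18   3   4  19  20   7  25  27  63 106
  141 166 184 193]
 [130 118  92  59  38  25  23  16  16  18  17  15  19  13   9  28  58  97
  128 151 166 184]
 [125 103  69  37  21  16  19  15  11  13   2   9  16  14  20  20  50  84
  120 137 151 164]
 [121  88  48  26  20  19  19  21   7  12  13  19  18  29  31  24  39  66
  101 125 135 142]
 [113  73  38  23  16  16  20  21   6  12  11  23  46  65  70  51  37  51
   92 121 130 137]
 [104  67  29  21  21  14  18  18   1  15  10  34  69 103 105  76  45  40
   83 119 131 134]
 [105  67  28  16  18  19  18  19  10  15  15  34  75 121 121  89  51  43
   73 114 127 136]
 [112  69  33  17  26  18  19  14  15   7  17  40  81 123 124  90  53  33
   70 108 126 129]
 [117  79  41  19  21  17  21  19   8   5  13  40  84 119 123  90  47  38
   67 105 122 127]
 [124  91  55  30  23  16  16   3  11  17  14  45  86 122 123  87  43  44
   75 105 120 124]
 [131 110  75  41  22  19  22  20  19   0  27  45  86 124 121  81  48  55
   89 109 117 125]
 [137 123  96  58  28  21  23  18   6   8  18  44  86 115 117  82  55  73
  101 116 115 121]
 [133 130 112  86  56  33  19  23  11   7  14  39  66  99 101  78  69  88
  109 118 115 114]
 [132 135 128 115  89  63  39  23  13  20  21  28  47  69  82  79  90 103
  113 115 117 119]
 [131 134 134 131 119  97  79  58  49  44  44  39  52  70  84  99 104 114
  120 114 119 119]
 [128 133 136 137 133 122 109  94  85  80  80  78  84  96 107 109 116 115
  116 119 117 122]
 [127 131 130 135 137 137 128 116 116 105 102 106 107 110 114 115 118 115
  119 119 121 122]]
ptr line ang 166.56897112931827 0.02066518811915344
178.52363149018692 0.019406442229321655
t 1.88 pos [ 0.4765 -0.3069  0.2341] yaw y -0.6 j [ 0.76  0.33 -0.37  1.8   0.14  1.04  0.33] tool z [ 0.001 -0.001 -1.   ] gap 0.9960976732921573 0.0
offset [ 16.1  12.3 114.1] turn z -80.6
```

Request:
move_arm:
  targets:
    - {"offset":[8,6,10],"angular":[0,0,-7]}
    - {"offset":[16,12,20],"angular":[0,0,-14]}
    - {"offset":[16,12,30],"angular":[0,0,-21]}
    - {"offset":[16,12,40],"angular":[0,0,-28]}
    - {"offset":[16,12,50],"angular":[0,0,-35]}
    - {"offset":[16,12,60],"angular":[0,0,-42]}
    - {"offset":[16,12,70],"angular":[0,0,-49]}
    - {"offset":[16,12,80],"angular":[0,0,-56]}
    - {"offset":[16,12,85],"angular":[0,0,-63]}
    - {"offset":[16,12,90],"angular":[0,0,-70]}

```text
t: 2.72
tool_pos: [0.4877, -0.2928, 0.1432]
tcp_rot: [-0.562, -3.091, -0.0]
ft_force: [0.2, -0.7, -0.2]
finger_gap: 1.0
finger_force: 0.0
```

Run:
```python
from h import *
plan([.4895,-.291,.076],80)
```

```text
t 2.72 pos [ 0.4877 -0.2928  0.1432] yaw y 69.4 j [ 0.9   0.48 -0.6   1.87  0.33  0.9   1.35] tool z [-0.  0. -1.] gap 0.9998240291086394 0.0
offset [-1.1  2.3 67.2] turn z -10.6
```

Request:
move_arm:
  targets:
    - {"offset":[-1,1,10],"angular":[0,0,-5]}
    - {"offset":[-1,1,25],"angular":[0,0,-10]}
    - {"offset":[-1,1,40],"angular":[0,0,-10]}
    - {"offset":[-1,1,55],"angular":[0,0,-10]}
    - {"offset":[-1,1,62],"angular":[0,0,-10]}
    - {"offset":[-1,1,67],"angular":[0,0,-10]}
    - {"offset":[-1,1,67],"angular":[0,0,-10]}
    - {"offset":[-1,1,67],"angular":[0,0,-10]}

```text
t: 3.38
tool_pos: [0.4895, -0.2922, 0.0771]
tcp_rot: [0.299, 3.127, -0.0]
ft_force: [0.6, 0.4, 0.4]
finger_gap: 1.001
finger_force: 0.0
```

Request:
move_arm:
  targets:
    - {"offset":[0,0,0],"angular":[0,0,0]}
    - {"offset":[0,0,0],"angular":[0,0,0]}
    - {"offset":[0,0,0],"angular":[0,0,0]}
    - {"offset":[0,0,0],"angular":[0,0,0]}
    - {"offset":[0,0,0],"angular":[0,0,0]}
    - {"offset":[0,0,0],"angular":[0,0,0]}
    - {"offset":[0,0,0],"angular":[0,0,0]}
    - {"offset":[0,0,0],"angular":[0,0,0]}
    - {"offset":[0,0,0],"angular":[0,0,0]}
    - {"offset":[0,0,0],"angular":[0,0,0]}
  grip: 0
  force: 15

```text
t: 4.22
tool_pos: [0.4891, -0.2921, 0.0767]
tcp_rot: [-0.299, -3.127, 0.0]
ft_force: [0.1, -0.3, -0.2]
finger_gap: 0.282
finger_force: 0.0
```

Run:
```python
from h import *
plan([.4895,-.291,.076],11)
s=monitor.get_state();print(s['ft_force'],s['torque'])
```

```text
t 4.22 pos [ 0.4891 -0.2921  0.0767] yaw y 79.1 j [ 0.88  0.57 -0.59  1.9   0.44  0.79  1.43] tool z [-0. -0. -1.] gap 0.2818115214232781 0.0
offset [-0.1  1.2  0.7] turn z 68.1
[ 0.06206334 -0.30262005 -0.17984756] [ 0.06672258 -0.11515215  0.00196723]
```

Request:
move_arm:
  targets:
    - {"offset":[0,0,0],"angular":[0,0,0]}
    - {"offset":[0,0,0],"angular":[0,0,0]}
    - {"offset":[0,0,0],"angular":[0,0,0]}
    - {"offset":[0,0,0],"angular":[0,0,0]}
    - {"offset":[0,0,0],"angular":[0,0,0]}

```text
t: 4.63
tool_pos: [0.4893, -0.2897, 0.0766]
tcp_rot: [-0.297, -3.127, -0.004]
ft_force: [-1.3, 6.4, 2.0]
finger_gap: 0.157
finger_force: 15.0
```

Run:
```python
from h import *
plan([.4895,-.291,.076],11)
s=monitor.get_state();print(s['ft_force'],s['torque'])
```

```text
t 4.63 pos [ 0.4893 -0.2897  0.0766] yaw y 79.2 j [ 0.88  0.57 -0.59  1.91  0.43  0.79  1.43] tool z [-0.001  0.003 -1.   ] gap 0.15688272204007378 14.999552071094513
offset [-0.5 -1.2  0.6] turn z 68.2
[-1.34056494  6.35657406  2.02984122] [1.27675512 0.01777666 0.00248662]
```

Request:
move_arm:
  targets:
    - {"offset":[0,2,0],"angular":[0,0,0]}
    - {"offset":[0,2,0],"angular":[0,0,6]}
    - {"offset":[0,2,0],"angular":[0,0,12]}
    - {"offset":[0,2,0],"angular":[0,0,18]}
    - {"offset":[0,2,0],"angular":[0,0,24]}
    - {"offset":[0,2,0],"angular":[0,0,30]}
    - {"offset":[0,2,0],"angular":[0,0,36]}
    - {"offset":[0,2,0],"angular":[0,0,42]}
    - {"offset":[0,2,0],"angular":[0,0,48]}
    - {"offset":[0,2,0],"angular":[0,0,54]}

```text
t: 5.47
tool_pos: [0.4897, -0.289, 0.0766]
tcp_rot: [-1.692, -2.646, -0.001]
ft_force: [0.1, 3.4, 1.0]
finger_gap: 0.158
finger_force: 15.0
```

Request:
move_arm:
  targets:
    - {"offset":[0,0,0],"angular":[0,0,5]}
    - {"offset":[0,0,0],"angular":[0,0,10]}
    - {"offset":[0,0,0],"angular":[0,0,15]}
    - {"offset":[0,0,0],"angular":[0,0,15]}

```text
t: 5.8
tool_pos: [0.4899, -0.289, 0.0766]
tcp_rot: [-2.02, -2.405, -0.001]
ft_force: [0.4, 2.8, 0.1]
finger_gap: 0.156
finger_force: 15.0
```

Run:
```python
from h import *
plan([.4895,-.291,.076],10.7)
s=monitor.get_state();print(s['ft_force'],s['torque'])
```

```text
t 5.8 pos [ 0.4899 -0.289   0.0766] yaw y 10.0 j [ 0.66  0.52 -0.3   1.92  0.22  0.73  0.41] tool z [ 0.     0.001 -1.   ] gap 0.15641624669985826 15.000237375497818
offset [-1.9 -0.8  0.6] turn z -0.7
[0.35692455 2.8304995  0.12719821] [ 0.90158566 -0.2901735  -0.02888753]
```

Request:
move_arm:
  targets:
    - {"offset":[0,0,0],"angular":[0,0,0]}
    - {"offset":[0,0,0],"angular":[0,0,0]}
    - {"offset":[0,0,0],"angular":[0,0,0]}
    - {"offset":[0,0,0],"angular":[0,0,0]}
    - {"offset":[0,0,-10],"angular":[0,0,0]}
    - {"offset":[0,0,-30],"angular":[0,0,0]}
    - {"offset":[0,0,-60],"angular":[0,0,0]}
    - {"offset":[0,0,-90],"angular":[0,0,0]}
    - {"offset":[0,0,-120],"angular":[0,0,0]}
    - {"offset":[0,0,-145],"angular":[0,0,0]}
  grip: 0.6

```text
t: 6.63
tool_pos: [0.4898, -0.2904, 0.2247]
tcp_rot: [2.016, 2.407, 0.001]
ft_force: [1.2, -1.0, -0.9]
finger_gap: 0.602
finger_force: 0.0
```

Run:
```python
from h import *
plan([.5066,.0335,.2])
```

```text
t 6.63 pos [ 0.4898 -0.2904  0.2247] yaw y 10.1 j [ 0.7   0.33 -0.34  1.81  0.13  1.02  0.49] tool z [ 0.002 -0.001 -1.   ] gap 0.6020410109725047 0.0
offset [316.   73.2  24.4] turn z None
```

Request:
move_arm:
  targets:
    - {"offset":[35,8,0],"angular":[0,0,0]}
    - {"offset":[70,16,0],"angular":[0,0,0]}
    - {"offset":[105,24,0],"angular":[0,0,0]}
    - {"offset":[140,32,0],"angular":[0,0,0]}
    - {"offset":[175,40,0],"angular":[0,0,0]}
    - {"offset":[210,48,0],"angular":[0,0,0]}
    - {"offset":[245,56,0],"angular":[0,0,0]}
    - {"offset":[280,65,5],"angular":[0,0,0]}
    - {"offset":[315,73,10],"angular":[0,0,0]}
    - {"offset":[315,73,24],"angular":[0,0,0]}

```text
t: 7.47
tool_pos: [0.5076, 0.0411, 0.2004]
tcp_rot: [2.005, 2.416, 0.01]
ft_force: [0.6, 0.4, 0.2]
finger_gap: 0.6
finger_force: 0.0
```

Run:
```python
from h import *
plan([.5065,.033,.118])
t=snap('top','t1.png');s=snap('scene','s1.png')
r=lambda im,x,y,n:cv2.resize(im[y:y+n,x:x+n],(400,400),interpolation=cv2.INTER_CUBIC)
o=np.hstack([r(t,391,200,60),r(s,250,130,130)]);cv2.imwrite('pics/c2.png',o[:,:,::-1])
```

```text
t 7.47 pos [0.5076 0.0411 0.2004] yaw y 10.6 j [ 0.24  0.28 -0.52  1.96  0.17  0.94 -0.18] tool z [ 0.006  0.004 -1.   ] gap 0.6001164176341046 0.0
offset [-8.  -3.1 82.3] turn z None
```

View pics/c2.png

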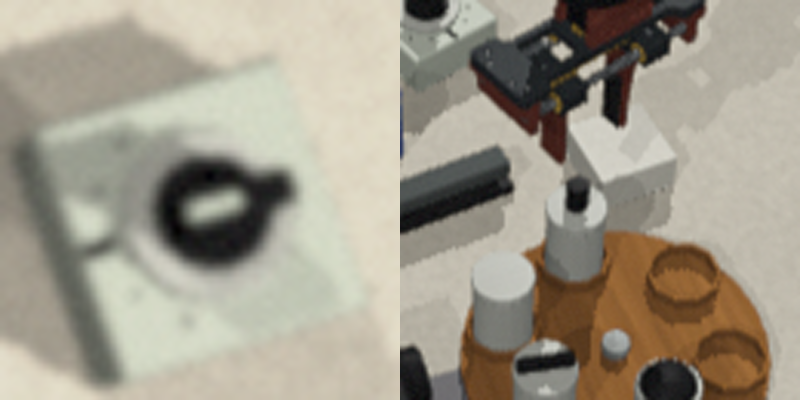

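The pointer, centred at crop (213,206) in the left image, now points along the box at the index mark at crop (98,245), so the knob is set. The post jar stands undisturbed in its pocket, with the gripper above it. Next is the descent.

Request:
move_arm:
  targets:
    - {"offset":[0,0,0],"angular":[0,0,0]}
    - {"offset":[0,0,0],"angular":[0,0,0]}
    - {"offset":[0,0,0],"angular":[0,0,0]}
    - {"offset":[0,0,15],"angular":[0,0,0]}
    - {"offset":[0,0,30],"angular":[0,0,0]}
    - {"offset":[0,0,40],"angular":[0,0,0]}
    - {"offset":[0,0,45],"angular":[0,0,0]}
    - {"offset":[0,0,45],"angular":[0,0,0]}

```text
t: 8.23
tool_pos: [0.5058, 0.0321, 0.1519]
tcp_rot: [-2.018, -2.406, 0.002]
ft_force: [0.2, 1.3, 1.1]
finger_gap: 0.6
finger_force: 0.0
```

Run:
```python
from h import *
plan([.5065,.033,.118])
```

```text
t 8.23 pos [0.5058 0.0321 0.1519] yaw y 10.0 j [ 0.23  0.35 -0.5   2.    0.22  0.84 -0.21] tool z [-0.002 -0.    -1.   ] gap 0.5996026532157228 0.0
offset [ 0.8  0.9 33.9] turn z None
```

Request:
move_arm:
  targets:
    - {"offset":[1,1,10],"angular":[0,0,0]}
    - {"offset":[1,1,20],"angular":[0,0,0]}
    - {"offset":[1,1,28],"angular":[0,0,0]}
    - {"offset":[1,1,34],"angular":[0,0,0]}
    - {"offset":[1,1,34],"angular":[0,0,0]}

```text
t: 8.65
tool_pos: [0.5062, 0.0338, 0.1171]
tcp_rot: [-2.016, -2.407, 0.003]
ft_force: [0.0, -0.9, -1.0]
finger_gap: 0.6
finger_force: 0.0
```

Request:
move_arm:
  targets:
    - {"offset":[0,0,0],"angular":[0,0,0]}
    - {"offset":[0,0,0],"angular":[0,0,0]}
    - {"offset":[0,0,0],"angular":[0,0,0]}
    - {"offset":[0,0,0],"angular":[0,0,0]}
    - {"offset":[0,0,0],"angular":[0,0,0]}
    - {"offset":[0,0,0],"angular":[0,0,0]}
    - {"offset":[0,0,0],"angular":[0,0,0]}
    - {"offset":[0,0,0],"angular":[0,0,0]}
    - {"offset":[0,0,0],"angular":[0,0,0]}
  grip: 0
  force: 20

```text
t: 9.4
tool_pos: [0.5074, 0.034, 0.1189]
tcp_rot: [2.018, 2.408, 0.0]
ft_force: [0.1, -0.7, 1.5]
finger_gap: 0.221
finger_force: 20.0
```

Run:
```python
from h import *
plan([.5065,.033,.118]);print(monitor.get_state()['ft_force'])
R=Ro.from_rotvec(monitor.get_state()['tcp_rot']).as_matrix()
c=np.array([.5185,.1266]);p0=np.array([.5063,.0324]);
for a in range(0,91,10):
    b=np.radians(a-97.41);q=c+.095*np.array([np.cos(b),np.sin(b)]);print(a,(R.T@np.array([*(q-p0),0])*1e3).round(1))
```

```text
t 9.4 pos [0.5074 0.034  0.1189] yaw y 10.1 j [ 0.21  0.4  -0.48  2.03  0.26  0.77 -0.25] tool z [ 0.  0. -1.] gap 0.2206867048258237 19.990192651748657
offset [-0.8 -1.   0.9] turn z None
[ 0.13323939 -0.74849736  1.50095052]
0 [ 0.  -0.1 -0. ]
10 [-3.6 16.1  0. ]
20 [-4.3 32.7  0. ]
30 [-2.1 49.1  0. ]
40 [ 2.9 64.9  0. ]
50 [10.5 79.6  0. ]
60 [20.6 92.7  0. ]
70 [ 32.8 103.9   0. ]
80 [ 46.8 112.8   0. ]
90 [6.210e+01 1.191e+02 1.000e-01]
```

Request:
move_arm:
  targets:
    - {"offset":[-1,4,0],"angular":[0,0,0]}
    - {"offset":[-2,8,0],"angular":[0,0,0]}
    - {"offset":[-3.6,16,0],"angular":[0,0,0]}
    - {"offset":[-4.2,24.4,0],"angular":[0,0,0]}
    - {"offset":[-4.3,32.7,0],"angular":[0,0,0]}
    - {"offset":[-3.5,41,0],"angular":[0,0,0]}
    - {"offset":[-2.1,49.1,0],"angular":[0,0,0]}
    - {"offset":[0.2,57.2,0],"angular":[0,0,0]}
    - {"offset":[2.9,64.9,0],"angular":[0,0,0]}
    - {"offset":[2.9,64.9,0],"angular":[0,0,0]}

```text
t: 10.23
tool_pos: [0.5732, 0.0495, 0.119]
tcp_rot: [2.016, 2.407, 0.005]
ft_force: [2.2, 0.7, 1.6]
finger_gap: 0.225
finger_force: 20.0
```

Run:
```python
from h import *
plan([.6127,.1144,.118]);print(monitor.get_state()['ft_force'])
```

```text
t 10.23 pos [0.5732 0.0495 0.119 ] yaw y 10.1 j [ 0.16  0.49 -0.46  1.88  0.28  0.84 -0.26] tool z [ 0.003  0.002 -1.   ] gap 0.225299401084723 19.989916384220123
offset [57.  50.3  1.2] turn z None
[2.17538865 0.7420235  1.57420974]
```

Request:
move_arm:
  targets:
    - {"offset":[3.5,7.5,0],"angular":[0,0,0]}
    - {"offset":[7.6,14.7,0],"angular":[0,0,0]}
    - {"offset":[12.4,21.5,0],"angular":[0,0,0]}
    - {"offset":[17.7,27.8,0],"angular":[0,0,0]}
    - {"offset":[23.5,33.6,0],"angular":[0,0,0]}
    - {"offset":[29.9,39,0],"angular":[0,0,0]}
    - {"offset":[36.7,43.7,0],"angular":[0,0,0]}
    - {"offset":[43.9,47.9,0],"angular":[0,0,0]}
    - {"offset":[51,51.3,0],"angular":[0,0,0]}
    - {"offset":[59,54,0],"angular":[0,0,0]}

```text
t: 11.07
tool_pos: [0.6137, 0.114, 0.1189]
tcp_rot: [2.018, 2.406, -0.004]
ft_force: [-2.6, -4.3, 9.5]
finger_gap: 0.226
finger_force: 20.0
```

Request:
move_arm:
  targets:
    - {"offset":[0,0,0],"angular":[0,0,0]}
    - {"offset":[0,0,0],"angular":[0,0,0]}
    - {"offset":[0,0,0],"angular":[0,0,0]}
    - {"offset":[0,0,0],"angular":[0,0,0]}
    - {"offset":[0,0,0],"angular":[0,0,0]}
    - {"offset":[0,0,0],"angular":[0,0,0]}

```text
t: 11.57
tool_pos: [0.6137, 0.1149, 0.1187]
tcp_rot: [2.019, 2.407, -0.0]
ft_force: [-0.2, -1.7, 4.6]
finger_gap: 0.221
finger_force: 20.0
```

Run:
```python
from h import *
plan([.6127,.1144,.118]);s=monitor.get_state();print(s['ft_force'],np.abs(s['joint_vel']).max())
p=np.array(s['tool_pos'][:2])-[.5185,.1266];a=-.1294;print('rig xy',p@[np.cos(a),np.sin(a)],p@[-np.sin(a),np.cos(a)])
t=snap('top','t2.png');q=snap('scene','s2.png')
r=lambda im,x,y,n:cv2.resize(im[y:y+n,x:x+n],(400,400),interpolation=cv2.INTER_CUBIC)
cv2.imwrite('pics/c3.png',np.hstack([r(t,185,125,140),r(q,215,150,170)])[:,:,::-1])
```

```text
t 11.57 pos [0.6137 0.1149 0.1187] yaw y 10.0 j [ 0.05  0.56 -0.45  1.76  0.3   0.89 -0.36] tool z [ 0. -0. -1.] gap 0.22109081270563635 20.001069009304047
offset [-0.4 -1.1  0.7] turn z None
[-0.15653932 -1.73515719  4.62727242] 0.0026316445507379984
rig xy 0.09589525631661402 0.000729100303053431
```

View pics/c3.png

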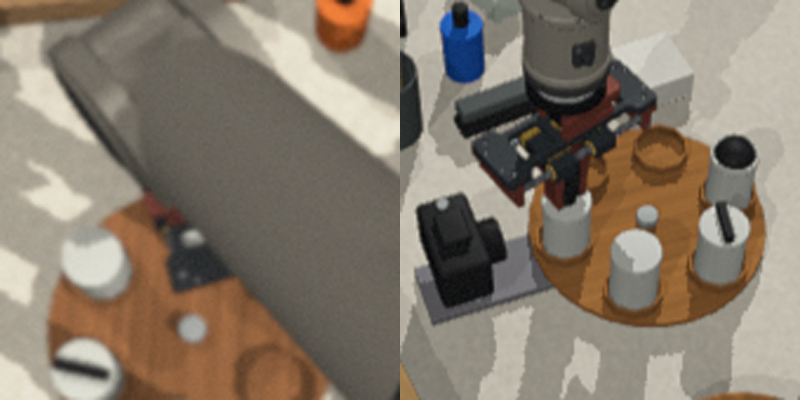

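The scene view shows the post jar, at crop (567,225), seated and gripped directly in front of the lens. The other three jars are upright in their pockets and the arm is still. Handing in.

```bash
python3 -c "
from plant import ticket
print(ticket.job_done())"
```

```text
the job is handed in; nothing more can be done
None
```

I set the focus knob to the index mark, gripped the post jar and swung it in front of the lens. By my estimate it is 96 mm from the turntable's axis and under 1 mm off the lens axis. I handed the job in at about 12 s with the jar still held; no verdict came back.

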